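Tuck the flanged strip under the lapped plate of the brazing jig and hold it down

TASK

Clear the scraper off the jig: slide its blade fully home into the slot of the scraper rest and let go of it. Then take the aluminium strip by its rib and tuck its front edge, whole length, under the jig's lapped plate until it meets the stop, without lifting that plate and without disturbing anything else on the bench. Finish while still holding the strip there, pressed flat on the backing board with a firm but gentle push (about 15 N) for the brazer to tack.

Things in the scene. Friction and masses are not known exactly. Their poses are not given: they have to be found in the camera images.
- jig: lap jig fixed to the bench. Origin: at bench level, below the middle of the lapped plate's free edge; z up, +x = direction in which the strip is pushed under the lapped plate, y along that edge. A flat dark steel backing board, 240 x 200 mm, top 12 mm above the bench, reaches from x = -140 to +100 mm. Over it, from x = 0 to +76, hangs the lapped plate. Two hinge posts 24 mm above the board at x = 64..88, y = +-83..99 mm.
- jig_stop (a point): middle of the front face of the stop bar, on the backing board's top face, hidden under the lapped plate 22 mm in from the plate's free edge; the bar is 160 mm long along the jig's y and 7 mm high. Axes as the jig's.
- backing: the jig's backing board itself; same origin and axes as the jig (top face at z = 12 mm).
- lap_edge (a point): middle of the lower side of the lapped plate's free edge, 8 mm above the backing board. The plate is steel, 160 mm long along the jig's y, 5 mm thick (top 13 mm above the board), 0.45 kg.
- lap (a joint): hinge of the lapped plate along its far edge, rad: 0 = level, resting in its place with an 8 mm gap under it; grows as the free edge is lifted. It rests by its weight alone (about 2 N lifts the edge).
- strip: loose aluminium strip, an inverted tee of about 0.25 kg: a flat flange 4 mm thick, 105 mm (x) by 120 mm (y), with an upright rib on it. Origin: underside of the flange, below the rib's middle. The flange reaches from x = -30 to its wide front edge at x = +75 mm; that front edge goes under the lapped plate. The rib is 10 mm thick (x), 100 mm long (y), its top 44 mm above the flange's underside. It lies on the bench to the left or the right of the jig.
- strip_rib (a point): point in the rib where it can be gripped across its 10 mm thickness, 32 mm above the underside. Axes as the strip's.
- strip_left (a point): +y end of the strip's front edge, at half its 4 mm thickness.
- strip_right (a point): -y end of the strip's front edge, at half its 4 mm thickness.
- scraper: loose flat scraper, 0.12 kg, 160 mm long, lying across the jig's backing board. Origin: underside, mid-length; +x towards the blade's tip, z up. Wooden handle 95 x 20 x 20 mm from x = -80 to +15; steel blade 65 mm long, 36 mm wide, 4 mm thick, flush with the underside, from x = +15 to +80 mm.
- scraper_grip (a point): point in the handle where it can be gripped across its 20 mm width, 25 mm behind the scraper's origin and 10 mm above its underside.
- scraper_tip (a point): middle of the blade's tip edge, 2 mm above the underside.
- holder: scraper rest of plywood fixed to the bench on the other side of the jig from the strip. Origin: at bench level, centre of its base plate of 190 (x) x 68 mm, whose top is 6 mm above the bench. The scraper lies on that plate with its blade in the hood at the +x end; +x is the way it slides in.
- holder_mouth (a point): middle of the lower side of the hood's slot at its mouth (holder x = +35 mm, 6 mm above the bench). The level slot is 48 mm wide, 12 mm high and 50 mm deep; the hood's top is 24 mm above the bench.
- flux_tin: bystander, leave alone: flat round steel tin, 60 mm diameter, 50 mm high, between the jig and the robot on the right
- angle_offcut: bystander, leave alone: dark steel block 70 x 30 x 30 mm, between the jig and the robot on the left
- flat_offcut: bystander, leave alone: dark flat steel bar 30 x 130 x 6 mm without a rib, beyond the jig
- wire_brush: bystander, leave alone: wire brush with handle lying on the far left
- hammer: bystander, leave alone: hammer lying on the far right
- paste_jar: bystander, leave alone: jar 64 mm diameter, 60 mm high, beyond the jig on the left

How it is judged (in metres and radians):
On the way, in this order (a step that is already met when the one before it is completed fails the run):
1. the scraper's blade is home in the slot of its rest and the scraper is let go (x of scraper_tip in the frame of holder between 0.072 and 0.095 m and y of scraper_tip in the frame of holder between -0.026 and 0.026 m and z of scraper_tip in the frame of holder between 0.003 and 0.018 m and angle between scraper's own z axis and vertical below 0.15 rad and contact force between the fingers and scraper below 0.3 N), for 0.2 s.
2. the strip's front edge has gone under the lapped plate, which stays down (x of each of strip_left, strip_right in the frame of jig above 0.006 m and y of strip_left in the frame of jig between -0.081 and 0.081 m and z of strip_left in the frame of jig between 0.01 and 0.0195 m and y of strip_right in the frame of jig between -0.081 and 0.081 m and z of strip_right in the frame of jig between 0.01 and 0.0195 m and value of joint lap below 0.05 rad), for 0.05 s.
At the end, for the whole second after the job is handed in: Fingers hold the strip: both ends of its front edge within 6 mm of the stop, under the lapped plate; flat (2 degrees), still, pressed on the board with 6 to 45 N; plate down (0.02 rad). Scraper untouched and still in its rest, tip within 13 mm of the slot's back wall (all of step 1 and x of each of strip_left, strip_right in the frame of jig above 0.016 m and y of strip_left in the frame of jig between -0.081 and 0.081 m and z of strip_left in the frame of jig between 0.01 and 0.0195 m and y of strip_right in the frame of jig between -0.081 and 0.081 m and z of strip_right in the frame of jig between 0.01 and 0.0195 m and angle between strip's own z axis and vertical below 0.035 rad and contact force between strip and backing between 6 and 45 N and contact force between the fingers and strip above 2 N and value of joint lap below 0.02 rad and linear speed of each of strip, scraper below 0.02 m/s); the arm keeps its last pose, push and grip.
It fails at once if the lapped plate is lifted by more than 0.06 rad (about 4.5 mm at its edge) (value of joint lap above 0.06 rad).
It fails at once if the strip is rammed down on the backing board with more than 80 N (contact force between strip and backing above 80 N).
It fails at once if a bystander is moved by more than 20 mm (distance of any of flux_tin, angle_offcut, flat_offcut, wire_brush, hammer, paste_jar from where it was at the start of the episode above 0.02 m).
It also fails if it takes over 61 s, if anything falls off the work surface, if the arm or the gripper's body presses on something with over 40 N, if the wrist force passes 120 N, or if a joint passes its speed limit or range.

ROBOT

A 6-joint arm with a two-finger parallel gripper is mounted at the origin on the work surface. World frame = base frame: x ahead of the robot, y to its left, z up, the work surface at z = 0. Lengths are in m, angles in degrees, forces in N, time in s.
With the tool pointing down it reaches from about 0.35 to 0.975 m from the base axis. Payload 7.1 kg.
Tool frame: the origin (TCP) lies midway between the tips of the shut fingers; the grasp point (between the pads) lies 19 mm behind it; z points along the fingers, x is the direction in which the jaws open and shut, and the axes are right-handed (so a half turn about z gives the same grasp; the last joint's range is limited). The gripper opens to 88 mm and grips with 3 to 60 N. Pads are 20 mm wide; open, the fingers measure 115 mm over their backs; the gripper's body (75 mm by 178 mm) begins 61 mm behind the grasp point.
Start: joints at [70.073, 24.242, 93.386, -0, 62.372, -1.089], TCP at [0.202, 0.592, 0.203] pointing down, gripper open.
Joint ranges: [-172.04, 172.04], [-51.8, 120.97], [4.93, 147.93], [-75.15, 255.16], [6.16, 154.13], [-145.62, 145.62]. Speed limits (degrees/s): [136.94, 136.94, 172.46, 180, 180, 180].

INTERFACE

Orientations are given as a 3x3 rotation matrix whose columns are the frame's x, y, z axes.
In Python, from workcell import bot, imaging, silhouettes, place_of gives the robot as it stands. The module is installed in compiled form; this text tells all that it offers.
- The arm moves only by the shell command python3 -m crank 'ROWS' [FORCE]. ROWS is JSON, a list of rows, each a list of 5 numbers: the closure in counts, from 0 (fully open) to 255 (shut), then the shift along the tool's x, y, z in mm, then the turn about the tool's z in rad. A call has 1 to 12 rows; each row is the pose to reach, as a shift and turn from the pose commanded when the call began, along the tool's axes at that moment; what a row does not reach only later rows make up. A row lasts 1/8 s, in which the tool goes at most 62.5 mm and 10.7 degrees, less where a joint would pass 70% of its speed; a pose out of reach is approached as far as the arm can. A call with a gripper value outside its range is refused whole. The fingers move at their own pace and stop on an object; FORCE is the grip in N (left out, the last holds). Time passes only in rows, so rows that repeat a pose let the fingers close. It gives the time, the measured TCP pose, the force and the opening at its end, in the units of the state.
- bot.read_state(): the state, without advancing time (a new reading comes with each control period).
- imaging.read_camera(name): name is "scene" or "top"; returns a dict with "image" (400x640x3 uint8, red, green, blue), "K" (3x3 intrinsics, pixels), "extrinsics" (4x4, takes a point from camera to world coordinates). Camera axes: x right, y down, z forward; pixel columns grow to the right and rows downward; lengths in m; the calibration is good to about 2 mm. A picture is of the moment at which its call begins. There is no depth.
- bot.sign_off(): hands the job in, once; it reports no verdict.
Trained networks look in a picture, given as the dict that the camera call returned (one of the last four; its "shot" number tells which), for a name from the list of things; names that differ only in an ending like _2 or _b are one class to them, and where a whole thing is asked for, a point or a joint stands for the part that bears it (a point fixed in the world has none). Each returns a list of dicts, best first, with "conf" (0 to 1); they miss things now and then, are a little off and sometimes report something else, mostly with a low value. They report only what shows in the picture. A call takes as long as a camera call.
- silhouettes(picture, name): "mask" (400x640 bool, what is visible of it).
- place_of(picture, name): "centre" ([x, y, z] in m, in the coordinates of the camera as it stood for that picture, good to about 4 mm: a listed point, or the origin of a listed thing).
The state is a dict: "clock": time; "joint_pos": joint angles; "joint_velocities": joint speeds; "effort": joint torques, N m; "tool_pos": TCP position; "orientation": TCP orientation; "force": force on the tool from outside, world axes, zero at the start; "ft_torque": the same for the moment, N m; "opening": finger opening in m.
Only numpy, scipy, OpenCV 4.12 (cv2) and the standard library are available. Lean on these libraries where they do the work, as an engineer would, in place of code of your own. Each camera call takes 0.05 s, during which the arm holds its last target.

## Working session

There is one attempt and no reset: what is moved stays moved. The work goes in short steps, Python scripts to look and compute and a shell command to move; the robot and the scene stay as the last step left them, time stands still between calls to the robot, and variables do not carry over. Pictures are saved under pics/ and viewed, and the job is handed in when it is done.

```bash
mkdir -p pics; ls; cat > h.py <<'E'
import numpy as np, cv2, json
from workcell import bot, imaging, silhouettes, place_of
def w(pic,p):
    E=np.array(pic["extrinsics"]);return (E@np.r_[p,1])[:3]
def proj(pic,P):
    E=np.linalg.inv(np.array(pic["extrinsics"]));c=(E@np.r_[P,1])[:3];u=np.array(pic["K"])@c;return u[:2]/u[2]
def ray(pic,uv,z):
    E=np.array(pic["extrinsics"]);d=E[:3,:3]@np.linalg.inv(pic["K"])@np.r_[uv,1];o=E[:3,3];return o+d*(z-o[2])/d[2]
def save(pic,n): cv2.imwrite("pics/"+n,np.ascontiguousarray(pic["image"][:,:,::-1]))
def st():
    s=bot.read_state();print({k:np.round(s[k],3).tolist() for k in ("clock","tool_pos","orientation","force","opening","joint_pos")})
E
python3 - <<'E'
from h import *
for cam in ("top","scene"):
    p=imaging.read_camera(cam);save(p,cam+"0.png")
    print(cam,np.round(p["extrinsics"],3).tolist())
    for n in ["jig","jig_stop","lap_edge","strip","strip_rib","strip_left","strip_right","scraper","scraper_grip","scraper_tip","holder","holder_mouth"]:
        print(n,[(np.round(w(p,d["centre"]),4).tolist(),round(d["conf"],2)) for d in place_of(p,n)[:2]])
st()
E
```

```text
pics
top [[-0.002, -0.999, 0.04, 0.472], [-1.0, 0.002, 0.0, 0.016], [-0.0, -0.04, -0.999, 1.146], [0.0, 0.0, 0.0, 1.0]]
jig [([0.5405, 0.0215, -0.0012], 0.89)]
jig_stop [([0.5621, 0.0222, 0.0101], 0.97), ([0.4836, 0.0095, 0.0196], 0.54)]
lap_edge [([0.5397, 0.0223, 0.0204], 0.95), ([0.581, -0.4837, -0.0006], 0.33)]
strip [([0.6113, 0.2999, 0.0014], 0.94), ([0.4885, 0.0085, 0.0215], 0.15)]
strip_rib [([0.6138, 0.3037, 0.0311], 0.58), ([0.3015, 0.242, -0.0059], 0.46)]
strip_left [([0.6678, 0.3802, -0.0012], 0.67)]
strip_right [([0.7075, 0.2607, -0.0015], 0.82), ([0.7459, 0.18, -0.0019], 0.52)]
scraper [([0.4614, 0.0208, 0.0119], 0.9), ([0.5448, 0.023, -0.0016], 0.61)]
scraper_grip [([0.4847, 0.0043, 0.0221], 0.9), ([0.7482, 0.1778, -0.0005], 0.55)]
scraper_tip [([0.3938, 0.0719, 0.0148], 0.95), ([0.5832, -0.4816, -0.0027], 0.24)]
holder [([0.5439, -0.2848, -0.0029], 0.59)]
holder_mouth [([0.5826, -0.2963, 0.0002], 0.93)]
scene [[-0.843, 0.385, -0.375, 1.083], [0.537, 0.576, -0.616, 0.903], [-0.021, -0.721, -0.692, 1.056], [0.0, 0.0, 0.0, 1.0]]
jig [([0.5392, 0.0206, 0.0], 0.61), ([0.46
[... 307 characters left out ...]
rip_left [([0.6746, 0.3752, 0.0024], 0.63), ([0.3035, 0.2333, -0.0008], 0.62)]
strip_right [([0.713, 0.2598, 0.0017], 0.91), ([0.4653, 0.024, 0.0108], 0.54)]
scraper [([0.5868, -0.2926, 0.0054], 0.53)]
scraper_grip [([0.4862, 0.0129, 0.0249], 0.9), ([0.5379, 0.0233, -0.0001], 0.33)]
scraper_tip [([0.3959, 0.0686, 0.0122], 0.76)]
holder [([0.5496, -0.2834, -0.0009], 0.93), ([0.397, 0.0695, 0.0133], 0.52)]
holder_mouth [([0.5871, -0.2871, 0.0061], 0.92)]
{'clock': 1.3, 'tool_pos': [0.202, 0.592, 0.203], 'orientation': [[0.323, 0.946, 0.0], [0.946, -0.323, -0.0], [-0.0, 0.0, -1.0]], 'force': [-0.503, 0.222, 0.205], 'opening': 0.088, 'joint_pos': [70.073, 24.243, 93.387, -0.002, 62.372, -1.088]}
```

View pics/top0.png

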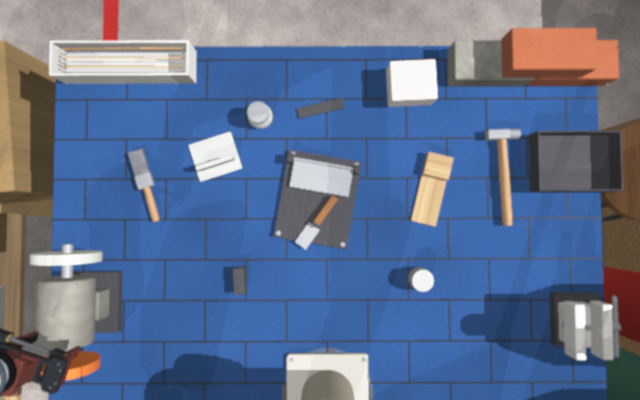

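View pics/scene0.png

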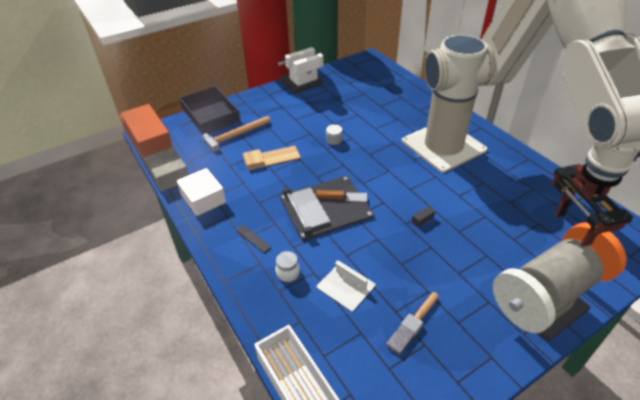

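```bash
python3 - <<'E'
from h import *
p=imaging.read_camera("top");s=imaging.read_camera("scene")
print(np.round(p["K"],1).tolist())
im=p["image"][:,:,::-1]
c=np.hstack([cv2.resize(np.ascontiguousarray(im[125:255,180:290]),None,fx=3.6,fy=4.4,interpolation=cv2.INTER_CUBIC)[:0]]) if 0 else cv2.resize(np.ascontiguousarray(im[120:260,180:470]),(754,364),interpolation=cv2.INTER_CUBIC)
cv2.imwrite("pics/crop0.png",c)
for n,z in (("jig",.012),("holder",.006),("strip",.004),("scraper",.022),("lap",.025),("holder",.0)):
  for cam,q in (("top",p),("scene",s)):
    r=silhouettes(q,n)
    if not r: print(n,cam,"none");continue
    m=r[0]["mask"].astype(np.uint8)
    cs,_=cv2.findContours(m,cv2.RETR_EXTERNAL,cv2.CHAIN_APPROX_NONE);k=max(cs,key=cv2.contourArea)[:,0]
    P=np.array([ray(q,u.astype(float),z)[:2] for u in k])
    (cx,cy),(a,b),t=cv2.minAreaRect((P*1000).astype(np.float32))
    print(n,cam,round(r[0]["conf"],2),m.sum(),"c",round(cx,1),round(cy,1),"size",round(a,1),round(b,1),"ang",round(t,2))
E
```

```text
[[420.1, 0.0, 320.6], [0.0, 420.1, 200.2], [0.0, 0.0, 1.0]]
jig top 0.87 5855 c 520.5 26.0 size 199.5 238.5 ang 80.25
jig scene 0.79 3226 c 523.4 19.4 size 230.6 241.0 ang 78.61
holder top 0.94 1919 c 547.3 -284.6 size 75.8 197.7 ang 75.23
holder scene 0.9 786 c 546.1 -292.7 size 97.4 191.8 ang 75.13
strip top 0.64 1671 c 637.5 303.7 size 106.2 121.7 ang 18.48
strip scene 0.94 1547 c 641.8 303.0 size 109.1 129.3 ang 18.75
scraper top 0.8 587 c 461.6 25.8 size 36.6 158.3 ang 54.29
scraper scene 0.98 381 c 463.6 27.1 size 38.4 157.3 ang 48.1
lap top 0.7 1629 c 576.5 16.2 size 161.4 74.8 ang 80.17
lap scene 0.69 885 c 576.4 16.3 size 164.6 73.8 ang 79.28
holder top 0.94 1919 c 547.7 -286.2 size 76.2 198.7 ang 75.23
holder scene 0.9 786 c 543.1 -299.5 size 97.9 192.9 ang 75.13
```

View pics/crop0.png

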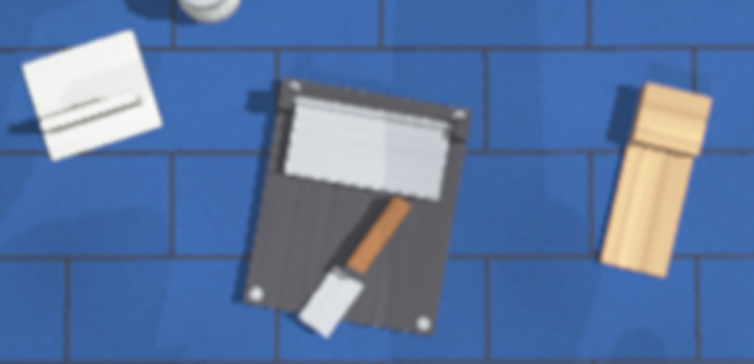

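```bash
cat >> h.py <<'E'
def plan(x,y,z,yaw=None):
    s=bot.read_state();R=np.array(s["orientation"]);d=R.T@(np.array([x,y,z])-s["tool_pos"])
    y0=np.degrees(np.arctan2(R[1,0],R[0,0]));t=0 if yaw is None else (y0-yaw+180)%360-180
    print("clk",round(s["clock"],2),"d mm",np.round(d*1000,1).tolist(),"turn rad",round(np.radians(t),3),"yaw0",round(y0,2))
E
python3 -c "
from h import *
plan(.4825,.010,.12,55)"
```

```text
clk 2.0 d mm [-459.7, 453.5, 82.6] turn rad 0.282 yaw0 71.16
```

```bash
python3 -m crank '[[0,-460,453.5,0,0.28],[0,-460,453.5,0,0.28],[0,-460,453.5,0,0.28],[0,-460,453.5,0,0.28],[0,-460,453.5,0,0.28],[0,-460,453.5,0,0.28],[0,-460,453.5,0,0.28],[0,-460,453.5,0,0.28],[0,-460,453.5,80,0.28],[0,-460,453.5,80,0.28],[0,-460,453.5,80,0.28],[0,-460,453.5,80,0.28]]' 20
python3 - <<'E'
from h import *
s=imaging.read_camera("scene");save(s,"s1.png")
for n in ["scraper_grip","scraper_tip","scraper"]:
    print(n,[(np.round(w(s,d["centre"]),4).tolist(),round(d["conf"],2)) for d in place_of(s,n)[:1]])
st();plan(.4825,.01,.0155,55)
E
```

```text
clock: 3.5
tool_pos: [0.4824, 0.0078, 0.1213]
orientation: [[0.575, 0.818, -0.002], [0.818, -0.575, -0.0], [-0.001, -0.002, -1.0]]
force: [0.4, 0.6, 0.2]
opening: 0.0879
scraper_grip [([0.4842, 0.0154, 0.0255], 0.98)]
scraper_tip [([0.3949, 0.0729, 0.0123], 0.69)]
scraper [([0.4631, 0.0268, 0.0137], 0.93)]
{'clock': 3.7, 'tool_pos': [0.482, 0.011, 0.123], 'orientation': [[0.571, 0.821, 0.001], [0.821, -0.571, 0.0], [0.001, 0.001, -1.0]], 'force': [0.853, -0.867, 0.108], 'opening': 0.087, 'joint_pos': [-0.162, 19.211, 114.517, 0.013, 46.227, -55.341]}
clk 3.7 d mm [-0.5, 0.3, 107.7] turn rad 0.003 yaw0 55.17
```

```bash
python3 -m crank '[[0,0,0,50,0],[0,0,0,90,0],[0,0,0,107,0],[0,0,0,107,0],[0,0,0,107,0],[0,0,0,107,0]]' 20
python3 -m crank '[[255,0,0,0,0],[255,0,0,0,0],[255,0,0,0,0],[255,0,0,0,0],[255,0,0,0,0],[255,0,0,0,0],[255,0,0,0,0],[255,0,0,0,0]]' 25
python3 -c "
from h import *
st()"
```

```text
clock: 4.45
tool_pos: [0.4835, 0.0098, 0.0169]
orientation: [[0.572, 0.82, 0.003], [0.82, -0.572, -0.0], [0.001, 0.002, -1.0]]
force: [-1.0, 0.6, -0.5]
opening: 0.0878
clock: 5.45
tool_pos: [0.4824, 0.0097, 0.0156]
orientation: [[0.572, 0.82, -0.0], [0.82, -0.572, -0.0], [-0.0, -0.0, -1.0]]
force: [0.2, -0.5, -0.1]
opening: 0.011
{'clock': 5.45, 'tool_pos': [0.482, 0.01, 0.016], 'orientation': [[0.572, 0.82, -0.0], [0.82, -0.572, -0.0], [-0.0, -0.0, -1.0]], 'force': [0.171, -0.506, -0.147], 'opening': 0.011, 'joint_pos': [-0.26, 30.766, 116.838, -0.001, 32.401, -55.377]}
```

```bash
python3 - <<'E'
from h import *
s=imaging.read_camera("scene")
cv2.imwrite("pics/s2.png",cv2.resize(np.ascontiguousarray(s["image"][120:260,240:440,::-1]),(800,560),interpolation=cv2.INTER_CUBIC))
st()
for n in ["scraper_grip","scraper_tip","scraper"]:
    print(n,[(np.round(w(s,d["centre"]),4).tolist(),round(d["conf"],2)) for d in place_of(s,n)[:1]])
E
```

```text
{'clock': 5.5, 'tool_pos': [0.482, 0.01, 0.016], 'orientation': [[0.572, 0.82, -0.0], [0.82, -0.572, -0.0], [-0.0, -0.0, -1.0]], 'force': [0.749, 0.725, 0.636], 'opening': 0.007, 'joint_pos': [-0.257, 30.764, 116.838, -0.0, 32.4, -55.377]}
scraper_grip [([0.4868, 0.0142, 0.0244], 0.77)]
scraper_tip [([0.3984, 0.0682, 0.0124], 0.72)]
scraper [([0.464, 0.0264, 0.0148], 0.84)]
```

View pics/s2.png

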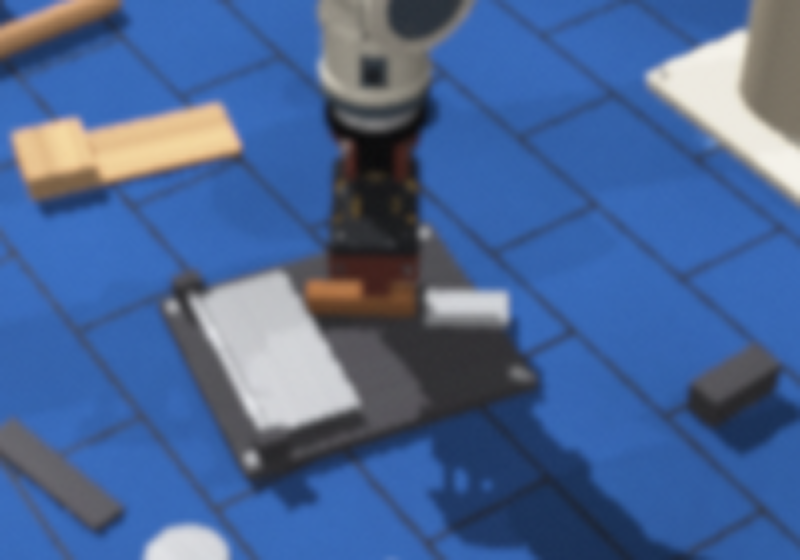

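```bash
python3 -m crank '[[255,0,0,0,0],[255,0,0,0,0],[255,0,0,0,0],[255,0,0,0,0]]' 25
python3 - <<'E'
from h import *
s=imaging.read_camera("scene")
st()
p=imaging.read_camera("top")
a=cv2.resize(np.ascontiguousarray(s["image"][150:240,280:390,::-1]),(700,573),interpolation=cv2.INTER_CUBIC)
cv2.imwrite("pics/s3.png",a)
cv2.imwrite("pics/t3.png",cv2.resize(np.ascontiguousarray(p["image"][140:260,260:380,::-1]),(500,500),interpolation=cv2.INTER_CUBIC))
for q in (s,p):
  for n in ["scraper_grip","scraper_tip","scraper"]:
    print(n,[(np.round(w(q,d["centre"]),4).tolist(),round(d["conf"],2)) for d in place_of(q,n)[:1]])
E
```

```text
clock: 6.15
tool_pos: [0.4825, 0.0097, 0.0156]
orientation: [[0.572, 0.82, 0.0], [0.82, -0.572, -0.0], [0.0, 0.0, -1.0]]
force: [-0.1, 0.1, 0.3]
opening: 0.0006
{'clock': 6.2, 'tool_pos': [0.482, 0.01, 0.016], 'orientation': [[0.572, 0.82, 0.0], [0.82, -0.572, -0.0], [0.0, 0.0, -1.0]], 'force': [0.892, -0.533, -1.124], 'opening': 0.0, 'joint_pos': [-0.262, 30.762, 116.837, -0.001, 32.398, -55.378]}
scraper_grip [([0.484, 0.0138, 0.0255], 0.65)]
scraper_tip [([0.3985, 0.0703, 0.0136], 0.82)]
scraper [([0.4646, 0.0255, 0.013], 0.83)]
scraper_grip []
scraper_tip [([0.5409, 0.0248, 0.0206], 0.37)]
scraper [([0.7086, 0.2635, -0.0013], 0.49)]
```

View pics/s3.png

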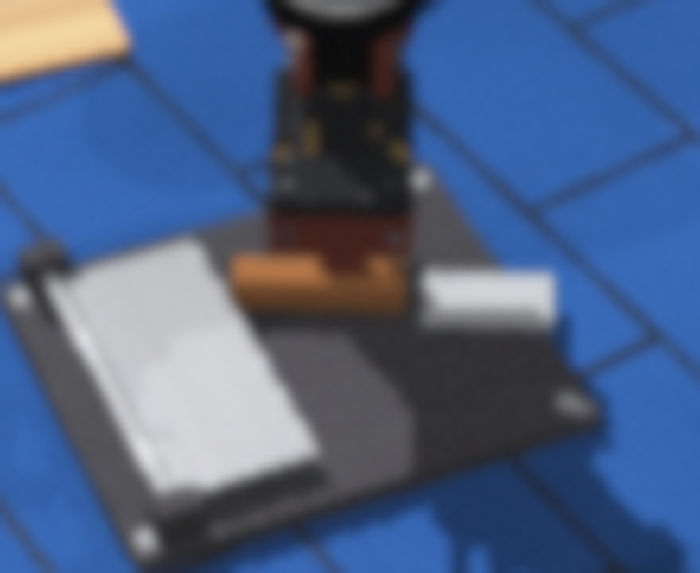

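View pics/t3.png

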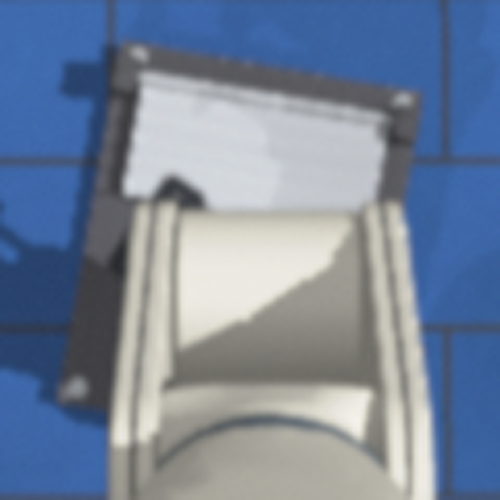

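```bash
python3 - <<'E'
from h import *
s=imaging.read_camera("scene")
t=bot.read_state()["tool_pos"]
im=s["image"][:,:,::-1]
a=cv2.resize(np.ascontiguousarray(im[150:240,280:390]),(770,630),interpolation=cv2.INTER_CUBIC)[:600]
def mk(P,c):
    u=(proj(s,P)-[280,150]+.5)*7; cv2.circle(a,tuple(int(v) for v in u),4,c,-1)
mk(t,(0,255,0)); mk(np.add(t,[0,0,.019]),(0,255,255)); mk(np.add(t,[0,0,.080]),(255,0,255))
# scraper handle top outline
o=np.array([.4625,.0245,0]);th=np.radians(145)
for x,y in((-.08,-.01),(-.08,.01),(.015,.01),(.015,-.01)):
    mk(o+[x*np.cos(th)-y*np.sin(th),x*np.sin(th)+y*np.cos(th),.032],(0,0,255))
th=np.radians(-9.75);o=np.array([.5405,.0215,0])
for x,y in((-.14,-.1),(-.14,.1),(.1,.1),(.1,-.1)):
    mk(o+[x*np.cos(th)-y*np.sin(th),x*np.sin(th)+y*np.cos(th),.012],(255,255,0))
cv2.imwrite("pics/s4.png",a)
E
```

```text
(no output)
```

View pics/s4.png

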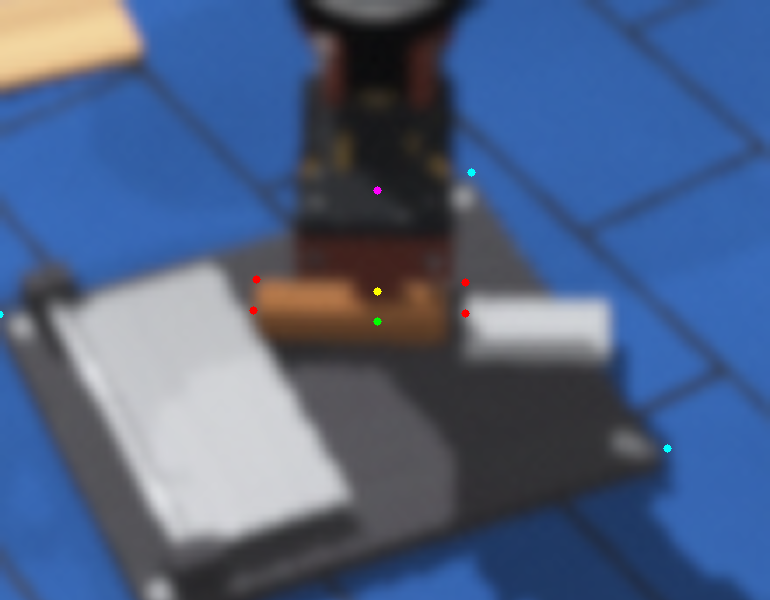

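```bash
python3 -m crank '[[255,0,0,-60,0],[255,0,0,-80,0],[255,0,0,-80,0],[255,0,0,-80,0]]' 25
python3 - <<'E'
from h import *
s=imaging.read_camera("scene")
t=bot.read_state()["tool_pos"]; print(t)
im=s["image"][:,:,::-1]
a=cv2.resize(np.ascontiguousarray(im[120:225,280:390]),(770,735),interpolation=cv2.INTER_CUBIC)
def mk(P,c):
    u=(proj(s,P)-[280,120]+.5)*7; cv2.circle(a,tuple(int(v) for v in u),4,c,-1)
mk(t,(0,255,0)); mk(np.add(t,[0,0,.019]),(0,255,255)); mk(np.add(t,[0,0,.080]),(255,0,255))
a=a[100:700]
cv2.imwrite("pics/s5.png",a)
E
```

```text
clock: 7.1
tool_pos: [0.4818, 0.0097, 0.0948]
orientation: [[0.572, 0.82, -0.001], [0.82, -0.572, -0.0], [-0.001, -0.001, -1.0]]
force: [-0.2, 0.8, -0.6]
opening: 0.0003
[0.48156532 0.00970449 0.09455012]
```

View pics/s5.png

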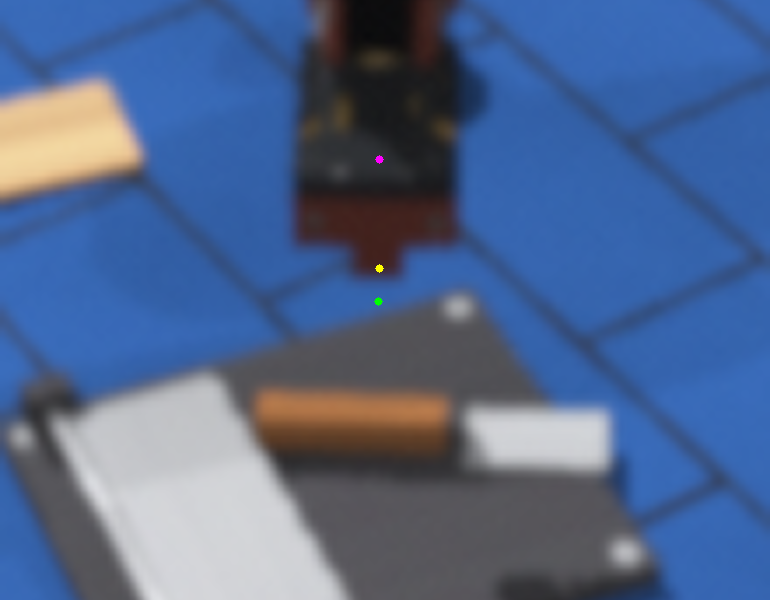

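```bash
python3 -m crank '[[110,0,0,0,0],[110,0,0,0,0],[110,0,0,0,0],[110,0,0,30,0],[110,0,0,60,0],[110,0,0,78,0],[110,0,0,82,0],[110,0,0,86,0],[110,0,0,86,0]]' 25
python3 -c "
from h import *
st()
s=imaging.read_camera('scene')
cv2.imwrite('pics/s6.png',cv2.resize(np.ascontiguousarray(s['image'][150:240,280:390,::-1]),(700,573),interpolation=cv2.INTER_CUBIC))"
```

```text
clock: 8.28
tool_pos: [0.4828, 0.0097, 0.01]
orientation: [[0.572, 0.82, 0.001], [0.82, -0.572, 0.0], [0.0, 0.001, -1.0]]
force: [0.2, 1.0, 0.1]
opening: 0.0497
{'clock': 8.275, 'tool_pos': [0.483, 0.01, 0.01], 'orientation': [[0.572, 0.82, 0.001], [0.82, -0.572, 0.0], [0.0, 0.001, -1.0]], 'force': [0.195, 0.952, 0.106], 'opening': 0.05, 'joint_pos': [-0.258, 31.418, 116.865, 0.001, 31.672, -55.376]}
```

View pics/s6.png

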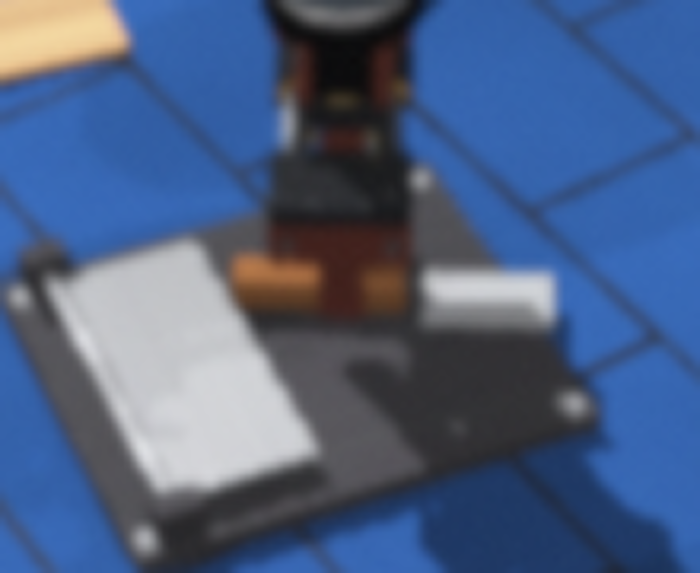

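```bash
python3 -m crank '[[110,0,0,4,0],[110,0,0,4,0],[110,0,0,4,0]]' 25 | egrep 'pos|force'
python3 -m crank '[[110,0,0,4,0],[110,0,0,4,0],[110,0,0,4,0]]' 25| egrep 'pos|force'
python3 -m crank '[[110,0,0,3,0],[110,0,0,3,0],[110,0,0,3,0]]' 25| egrep 'pos|force'
```

```text
tool_pos: [0.4825, 0.0097, 0.0056]
force: [-0.0, 0.2, 0.6]
tool_pos: [0.4824, 0.0097, 0.0015]
force: [0.5, -0.5, -1.1]
tool_pos: [0.4824, 0.0097, -0.0015]
force: [0.2, -0.1, 0.1]
```

```bash
python3 -c "
from h import *
s=imaging.read_camera('scene')
cv2.imwrite('pics/s7.png',cv2.resize(np.ascontiguousarray(s['image'][150:240,280:390,::-1]),(700,573),interpolation=cv2.INTER_CUBIC))"
```

```text
(no output)
```

View pics/s7.png

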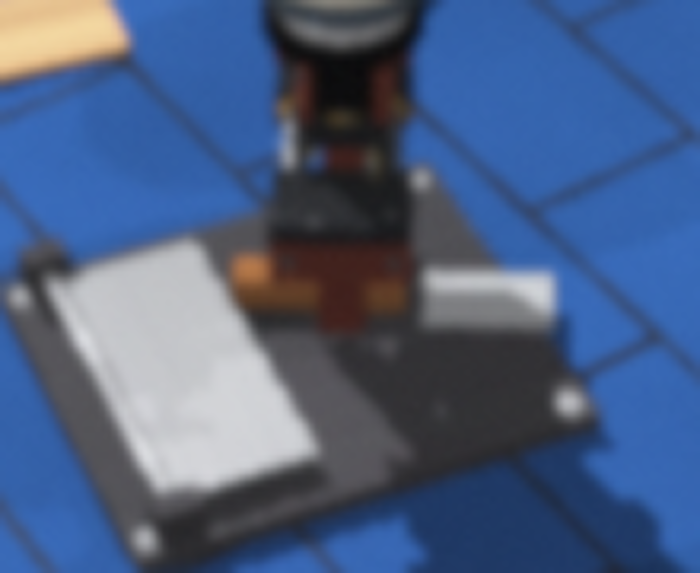

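```bash
for i in 1 2 3 ; do python3 -m crank '[[110,0,0,2,0],[110,0,0,2,0],[110,0,0,2,0]]' 25 | egrep 'pos|force'; done
```

```text
tool_pos: [0.4825, 0.0097, -0.0034]
force: [-1.4, 1.0, 0.3]
tool_pos: [0.4824, 0.0097, -0.0055]
force: [0.4, -0.0, 0.4]
tool_pos: [0.4824, 0.0097, -0.0075]
force: [0.1, 0.4, 0.0]
```

```bash
for i in 1 2; do python3 -m crank '[[110,0,0,2,0],[110,0,0,2,0],[110,0,0,2,0]]' 25 | egrep 'pos|force'; done
```

```text
tool_pos: [0.4826, 0.0097, -0.0079]
force: [-5.5, -0.4, 24.5]
tool_pos: [0.4827, 0.0097, -0.0081]
force: [-11.4, -0.4, 52.2]
```

```bash
python3 -m crank '[[110,0,0,-5.5,0],[110,0,0,-5.5,0],[255,0,0,-5.5,0],[255,0,0,-5.5,0],[255,0,0,-5.5,0],[255,0,0,-5.5,0],[255,0,0,-5.5,0],[255,0,0,-5.5,0]]' 25
```

```text
clock: 12.38
tool_pos: [0.4824, 0.0097, -0.006]
orientation: [[0.572, 0.82, -0.0], [0.82, -0.572, -0.0], [-0.0, -0.0, -1.0]]
force: [0.5, -0.6, -0.3]
opening: 0.0202
```

```bash
python3 -m crank '[[255,0,0,-60,0],[255,0,0,-120,0],[255,0,0,-130,0],[255,0,0,-130,0]]' 25
cat > fit.py <<'E'
from h import *
from scipy.optimize import minimize
S=4
def boxpts(b): return [(x,y,z) for x in b[0:2] for y in b[2:4] for z in b[4:6]]
def render(q,boxes,pose,vis_sub=None):
    x,y,t=pose;c,s=np.cos(t),np.sin(t)
    m=np.zeros((400*S,640*S),np.uint8)
    for b in boxes:
        u=np.array([proj(q,(x+c*X-s*Y,y+s*X+c*Y,Z)) for X,Y,Z in boxpts(b)])
        cv2.fillConvexPoly(m,cv2.convexHull(((u+.5)*S).round().astype(np.int32)),1)
    return m
def fit(items,boxes,p0):
    # items: list of (pic,mask)
    M=[(q,cv2.resize(m.astype(np.float32),(640*S,400*S),interpolation=cv2.INTER_LINEAR)>.5) for q,m in items]
    def cost(v):
        pose=(v[0],v[1],v[2]/100*10);r=0   # angle scaled
        for q,m in M:
            k=render(q,boxes,pose)>0
            r+=1-(k&m).sum()/(k|m).sum()
        return r
    v0=np.array([p0[0],p0[1],p0[2]*10])
    sim=np.vstack([v0,v0+[.006,0,0],v0+[0,.006,0],v0+[0,0,.5]])
    o=minimize(cost,v0,method="Nelder-Mead",options=dict(initial_simplex=sim,xatol=2e-4,fatol=1e-4,maxiter=90))
    return o.x[0],o.x[1],o.x[2]/10,o.fun/len(M)
E
python3 - <<'E'
from fit import *
p=imaging.read_camera("top");s=imaging.read_camera("scene")
B=dict(holder=[(-.095,.095,-.034,.034,0,.006),(.035,.095,-.034,.034,0,.024)],
 jig=[(-.14,.1,-.1,.1,0,.012),(0,.076,-.08,.08,.02,.025),(.064,.088,.083,.099,.012,.036),(.064,.088,-.099,-.083,.012,.036)],
 strip=[(-.03,.075,-.06,.06,0,.004),(-.005,.005,-.05,.05,0,.044)])
P=dict(holder=(.547,-.283,-.258),jig=(.5405,.0215,-.17),strip=(.616,.297,.324))
for n in B:
    it={}
    for cam,q in(("top",p),("scene",s)):
        r=silhouettes(q,n)
        if r: it[cam]=(q,r[0]["mask"])
    if n=="jig": it={k:v for k,v in it.items() if k=="x"}
    for k in it: print(n,k,np.round(fit([it[k]],B[n],P[n]),4))
    if len(it)>1: print(n,"both",np.round(fit(list(it.values()),B[n],P[n]),4))
cv2.imwrite("pics/s8.png",cv2.resize(np.ascontiguousarray(s["image"][100:250,240:400,::-1]),(640,600),interpolation=cv2.INTER_CUBIC))
E
```

```text
clock: 12.88
tool_pos: [0.4826, 0.0097, 0.1244]
orientation: [[0.572, 0.82, 0.001], [0.82, -0.572, 0.0], [0.001, 0.001, -1.0]]
force: [-0.7, -0.4, -2.5]
opening: 0.0198
holder top [ 0.5465 -0.2836 -0.2474  0.0355]
holder scene [ 0.547  -0.285  -0.2324  0.0486]
holder both [ 0.5472 -0.2842 -0.2453  0.0473]
strip top [0.6167 0.2981 0.305  0.0379]
strip scene [0.6189 0.297  0.3177 0.0319]
strip both [0.6177 0.2975 0.3053 0.0398]
```

View pics/s8.png

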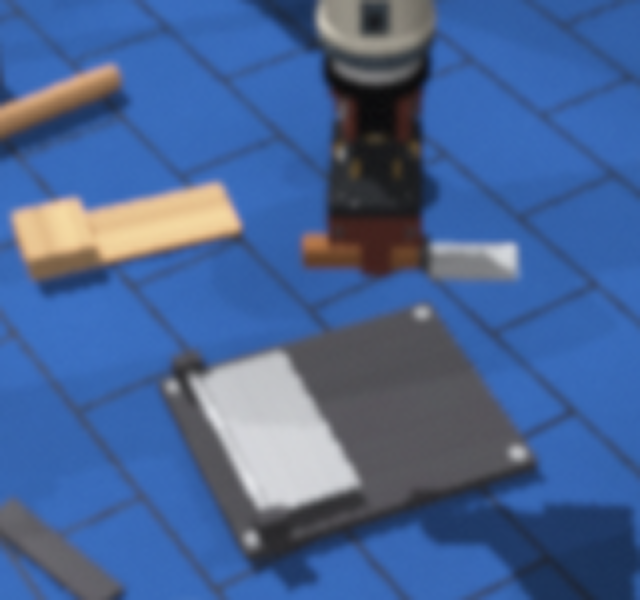

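```bash
python3 -c "
from h import *
plan(.4599,-.2615,.1244,-104.5)"
```

```text
clk 13.28 d mm [-235.1, 137.0, -1.2] turn rad 2.786 yaw0 55.12
```

```bash
python3 -m crank '[[255,-20,11,0,0.18],[255,-40,23,0,0.36],[255,-60,35,0,0.54],[255,-80,47,0,0.72],[255,-100,58,0,0.9],[255,-120,70,0,1.08],[255,-140,82,0,1.26],[255,-160,93,0,1.44],[255,-180,105,0,1.62],[255,-200,117,0,1.8],[255,-220,128,0,1.98],[255,-235,137,0,2.16]]' 25 |egrep 'pos|force|open'
python3 -m crank '[[255,0,0,0,0.18],[255,0,0,0,0.36],[255,0,0,0,0.54],[255,0,0,0,0.626],[255,0,0,0,0.626],[255,0,0,0,0.626]]' 25
python3 -c "
from h import *
plan(.4599,-.2615,-.009,-104.5)
s=imaging.read_camera('scene');p=imaging.read_camera('top')
for q in(s,p):
  for n in ['scraper_tip','scraper']:
    print(n,[(np.round(w(q,d['centre']),4).tolist(),round(d['conf'],2)) for d in place_of(q,n)[:1]])
st()
cv2.imwrite('pics/s9.png',cv2.resize(np.ascontiguousarray(s['image'][90:200,220:370,::-1]),(750,550),interpolation=cv2.INTER_CUBIC))
"
```

```text
tool_pos: [0.4601, -0.2622, 0.1236]
force: [-0.3, 0.3, -1.3]
opening: 0.0197
clock: 15.52
tool_pos: [0.4603, -0.2614, 0.1238]
orientation: [[-0.249, -0.969, -0.0], [-0.969, 0.249, 0.0], [-0.0, 0.0, -1.0]]
force: [-0.0, -0.5, -1.2]
opening: 0.0198
clk 15.53 d mm [0.3, 0.3, 132.8] turn rad 0.002 yaw0 -104.41
scraper_tip [([0.5619, -0.2893, 0.1418], 0.53)]
scraper [([0.4846, -0.2662, 0.1425], 0.58)]
scraper_tip [([0.558, -0.2878, 0.1437], 0.94)]
scraper [([0.481, -0.2729, 0.1416], 0.85)]
{'clock': 15.825, 'tool_pos': [0.46, -0.261, 0.124], 'orientation': [[-0.25, -0.968, 0.0], [-0.968, 0.25, -0.0], [0.0, -0.0, -1.0]], 'force': [0.552, -0.422, -0.902], 'opening': 0.02, 'joint_pos': [-30.87, 22.6, 108.728, 0.0, 48.67, 73.614]}
```

View pics/s9.png

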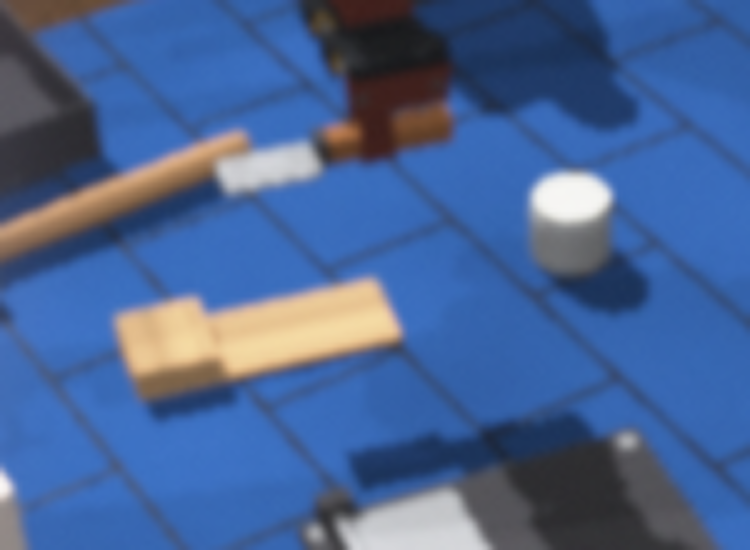

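```bash
python3 -m crank '[[255,0,0,60,0],[255,0,0,110,0],[255,0,0,128,0],[255,0,0,133,0],[255,0,0,133,0],[255,0,0,133,0]]' 25 |egrep 'pos|force|open'
python3 -c "
from h import *
s=imaging.read_camera('scene')
cv2.imwrite('pics/s10.png',cv2.resize(np.ascontiguousarray(s['image'][110:190,230:340,::-1]),(770,560),interpolation=cv2.INTER_CUBIC))
"
```

```text
tool_pos: [0.4616, -0.2621, -0.0074]
force: [0.3, 0.5, -2.1]
opening: 0.0199
```

View pics/s10.png

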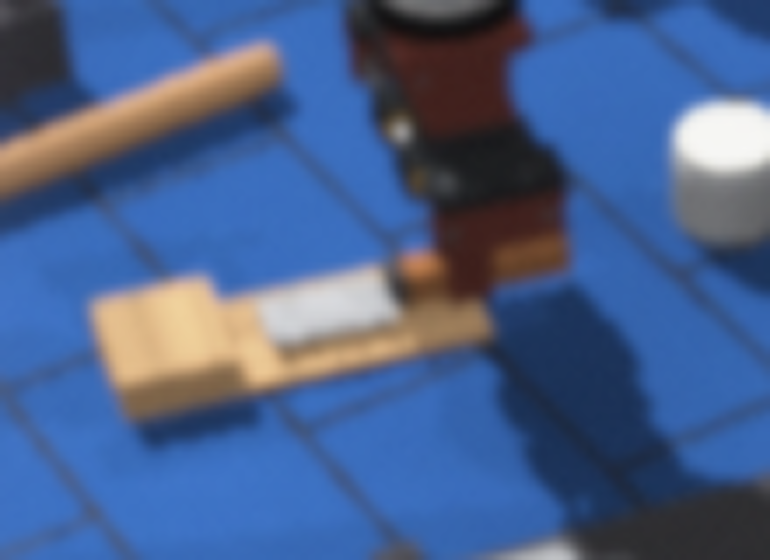

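```bash
python3 - <<'E'
from h import *
s=imaging.read_camera('scene');p=imaging.read_camera("top")
st()
t=np.array(bot.read_state()["tool_pos"])
def draw(q,r0,r1,c0,c1,k,fn):
    a=cv2.resize(np.ascontiguousarray(q['image'][r0:r1,c0:c1,::-1]),None,fx=k,fy=k,interpolation=cv2.INTER_CUBIC)
    def poly(o,th,pts,z,col):
        c,sn=np.cos(th),np.sin(th)
        u=[((proj(q,(o[0]+c*x-sn*y,o[1]+sn*x+c*y,z))-[c0,r0]+.5)*k).astype(int) for x,y in pts]
        cv2.polylines(a,[np.array(u)],True,col,1)
    th=np.radians(-14.5)
    poly((.547,-.284),th,((-.095,-.034),(-.095,.034),(.095,.034),(.095,-.034)),.006,(0,255,0))
    poly((.547,-.284),th,((.035,-.034),(.035,.034),(.095,.034),(.095,-.034)),.024,(0,255,255))
    o=t+.025*np.array([np.cos(th),np.sin(th),0])
    zu=t[2]+.018
    poly(o,th,((.015,-.018),(.015,.018),(.08,.018),(.08,-.018)),zu+.004,(0,0,255))
    cv2.imwrite("pics/"+fn,a)
draw(s,110,190,230,340,7,"s11.png")
draw(p,140,230,400,470,6.5,"t11.png")
E
```

```text
{'clock': 16.725, 'tool_pos': [0.461, -0.262, -0.008], 'orientation': [[-0.25, -0.968, 0.002], [-0.968, 0.25, -0.001], [0.001, -0.002, -1.0]], 'force': [-0.517, 0.437, -1.298], 'opening': 0.02, 'joint_pos': [-30.873, 35.673, 111.07, -0.001, 33.152, 73.634]}
```

View pics/s11.png

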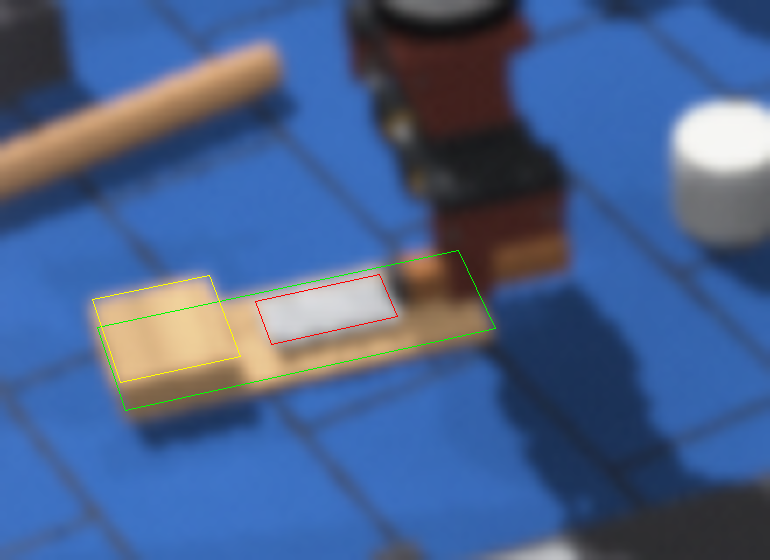

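View pics/t11.png

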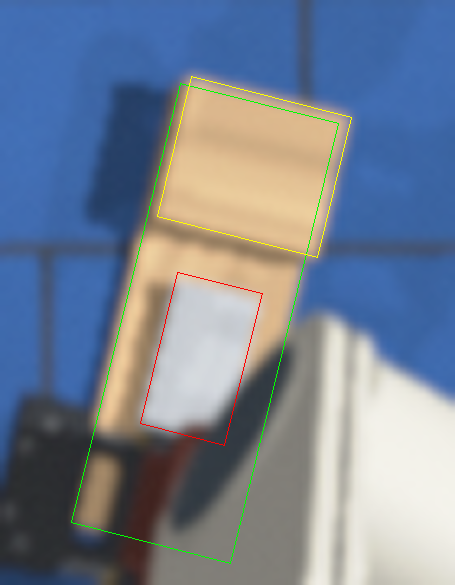

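```bash
python3 -m crank '[[255,-1.5,-12,0,0],[255,-1.5,-24,0,0],[255,-1.5,-36,0,0],[255,-1.5,-48,0,0],[255,-1.5,-58,0,0],[255,-1.5,-62,0,0],[255,-1.5,-62,0,0],[255,-1.5,-62,0,0]]' 25 |egrep 'pos|force|open'
python3 -m crank '[[255,0,-3,0,0],[255,0,-3,0,0],[255,0,-3,0,0]]' 25 |egrep 'pos|force|open'
```

```text
tool_pos: [0.5203, -0.2753, -0.0091]
force: [-1.2, -0.0, -0.2]
opening: 0.0196
tool_pos: [0.5237, -0.2762, -0.0089]
force: [0.5, -0.6, -1.7]
opening: 0.0196
```

```bash
python3 -m crank '[[255,0,-2,0,0],[255,0,-2,0,0],[255,0,-2,0,0]]' 25 |egrep 'pos|force|open'
python3 -m crank '[[255,0,-2,0,0],[255,0,-2,0,0],[255,0,-2,0,0]]' 25 |egrep 'pos|force|open'
```

```text
tool_pos: [0.5257, -0.2767, -0.009]
force: [-0.5, -0.3, -1.5]
opening: 0.0199
tool_pos: [0.5276, -0.2772, -0.0089]
force: [0.3, 0.1, -1.5]
opening: 0.0197
```

```bash
python3 -m crank '[[255,0,-2,0,0],[255,0,-2,0,0],[255,0,-2,0,0]]' 25 |egrep 'pos|force|open'
python3 - <<'E'
from h import *
s=imaging.read_camera('scene')
cv2.imwrite('pics/s12.png',cv2.resize(np.ascontiguousarray(s['image'][110:190,230:340,::-1]),(770,560),interpolation=cv2.INTER_CUBIC))
E
```

```text
tool_pos: [0.5296, -0.2778, -0.0089]
force: [-0.8, -0.2, -1.5]
opening: 0.0197
```

View pics/s12.png

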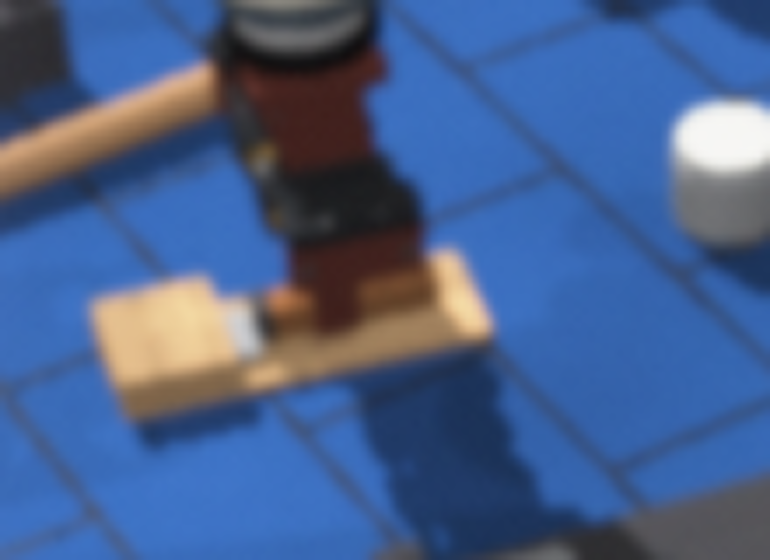

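```bash
python3 -m crank '[[255,0,-2,0,0],[255,0,-2,0,0],[255,0,-2,0,0]]' 25 |egrep 'pos|force|open'
python3 -m crank '[[255,0,-1.5,0,0],[255,0,-1.5,0,0],[255,0,-1.5,0,0]]' 25 |egrep 'pos|force|open'
```

```text
tool_pos: [0.5298, -0.2777, -0.0093]
force: [-5.6, 0.5, 1.0]
opening: 0.0195
tool_pos: [0.5299, -0.2778, -0.0096]
force: [-9.6, -0.5, 2.5]
opening: 0.0196
```

```bash
python3 -m crank '[[255,0,3,0.5,0],[255,0,3,2,0],[255,0,3,2,0],[150,0,3,2,0],[150,0,3,2,0],[150,0,3,2,0],[150,0,3,2,0],[150,0,3,-60,0],[150,0,3,-110,0],[150,0,3,-130,0]]' 25
python3 - <<'E'
from h import *
s=imaging.read_camera('scene')
for n in ['scraper_tip','scraper','scraper_grip']:
    for d in place_of(s,n)[:1]:
        P=w(s,d['centre']);c,sn=np.cos(np.radians(-14.5)),np.sin(np.radians(-14.5));dx,dy=P[0]-.547,P[1]+.284
        print(n,P.round(4),"holder",round(c*dx+sn*dy,4),round(-sn*dx+c*dy,4),d['conf'])
cv2.imwrite('pics/s13.png',cv2.resize(np.ascontiguousarray(s['image'][110:190,230:340,::-1]),(770,560),interpolation=cv2.INTER_CUBIC))
E
```

```text
clock: 21.28
tool_pos: [0.5316, -0.2787, 0.1244]
orientation: [[-0.25, -0.968, 0.004], [-0.968, 0.25, -0.002], [0.001, -0.005, -1.0]]
force: [0.3, -0.5, 0.7]
opening: 0.0361
scraper_tip [ 0.588  -0.2913  0.0056] holder 0.0415 0.0032 0.46
scraper [ 0.5566 -0.2831  0.0077] holder 0.0091 0.0033 0.75
scraper_grip [ 0.5307 -0.2766  0.0169] holder -0.0176 0.0031 0.79
```

View pics/s13.png

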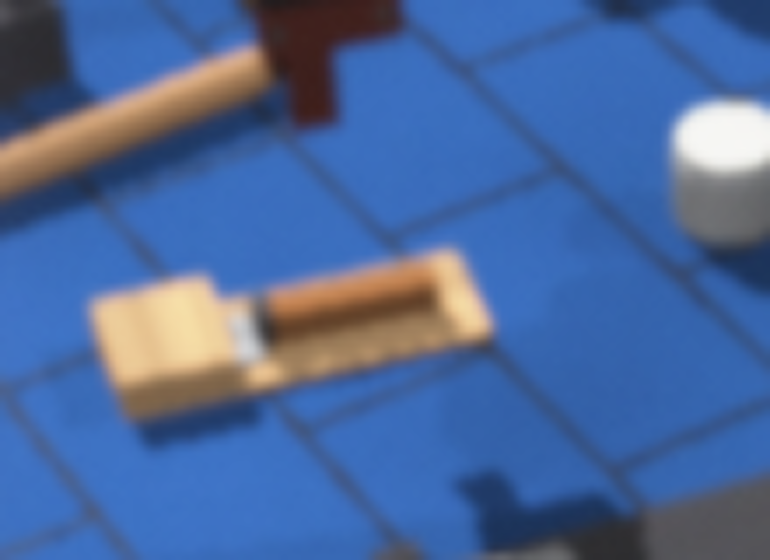

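```bash
python3 -c "
from h import *
plan(.6175,.2975,.125,18)"
```

```text
clk 21.48 d mm [-578.9, 59.2, -4.2] turn rad -2.138 yaw0 -104.51
```

```bash
python3 -m crank '[[150,-48,5,0,-0.18],[150,-96,10,0,-0.36],[150,-144,15,0,-0.54],[150,-192,20,0,-0.72],[150,-240,25,0,-0.9],[150,-288,30,0,-1.08],[150,-336,35,0,-1.26],[150,-384,40,0,-1.44],[150,-432,45,0,-1.62],[150,-480,50,0,-1.8],[150,-530,54,0,-1.98],[150,-579,59,0,-2.138]]' 30|egrep 'pos|force|open'
python3 -m crank '[[150,0,0,0,0],[150,0,0,0,0]]' 30|egrep 'pos|force|open'
python3 - <<'E'
from h import *
plan(.6175,.2975,.125,18)
s=imaging.read_camera('scene')
for n in ['strip_rib','strip','strip_left','strip_right']:
    print(n,[(np.round(w(s,d["centre"]),4).tolist(),round(d["conf"],2)) for d in place_of(s,n)[:1]])
t=np.array(bot.read_state()["tool_pos"])
k=5;c0,r0=290,200
a=cv2.resize(np.ascontiguousarray(s['image'][200:320,290:430,::-1]),None,fx=k,fy=k,interpolation=cv2.INTER_CUBIC)
th=np.radians(18);c,sn=np.cos(th),np.sin(th)
def poly(pts,col):
    u=[((proj(s,(.6175+c*x-sn*y,.2975+sn*x+c*y,z))-[c0,r0]+.5)*k).astype(int) for x,y,z in pts]
    cv2.polylines(a,[np.array(u)],True,col,1)
poly([(-.03,-.06,.004),(-.03,.06,.004),(.075,.06,.004),(.075,-.06,.004)],(0,255,0))
poly([(-.005,-.05,.044),(-.005,.05,.044),(.005,.05,.044),(.005,-.05,.044)],(0,0,255))
cv2.imwrite('pics/s14.png',a)
E
```

```text
tool_pos: [0.617, 0.2986, 0.1186]
force: [0.8, 0.4, 0.2]
opening: 0.0363
tool_pos: [0.6167, 0.2966, 0.1191]
force: [-0.5, -0.3, 0.3]
opening: 0.0362
clk 23.23 d mm [1.0, -0.6, -5.9] turn rad -0.001 yaw0 17.94
strip_rib [([0.621, 0.3008, 0.032], 0.61)]
strip [([0.6206, 0.2977, 0.0024], 0.77)]
strip_left [([0.6745, 0.3755, 0.0048], 0.95)]
strip_right [([0.7098, 0.2619, 0.0032], 0.71)]
```

View pics/s14.png

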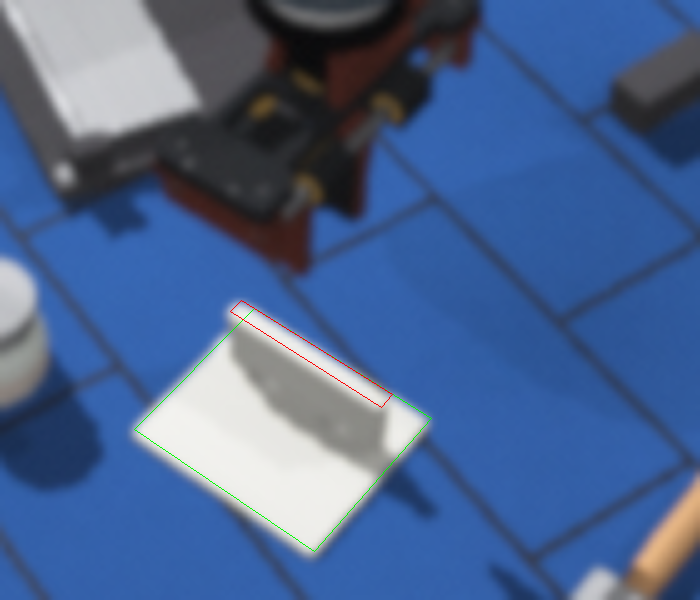

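```bash
python3 -m crank '[[150,1,-0.5,60,0],[150,1,-0.5,105,0],[150,1,-0.5,122,0],[150,1,-0.5,125,0],[150,1,-0.5,125,0],[255,1,-0.5,125,0],[255,1,-0.5,125,0],[255,1,-0.5,125,0],[255,1,-0.5,125,0],[255,1,-0.5,125,0]]' 45
```

```text
clock: 24.72
tool_pos: [0.6191, 0.2984, -0.0032]
orientation: [[0.951, 0.309, 0.001], [0.309, -0.951, 0.0], [0.001, -0.0, -1.0]]
force: [-0.5, -0.9, 5.9]
opening: 0.0093
```

```bash
python3 -m crank '[[255,0,0,0,0],[255,0,0,0,0]]' 45 | egrep 'pos|force|open'
python3 - <<'E'
from h import *
s=imaging.read_camera('scene')
cv2.imwrite('pics/s15.png',cv2.resize(np.ascontiguousarray(s['image'][200:320,290:430,::-1]),None,fx=5,fy=5,interpolation=cv2.INTER_CUBIC))
E
```

```text
tool_pos: [0.6191, 0.2985, -0.0032]
force: [-1.5, -1.0, 6.1]
opening: 0.0097
```

View pics/s15.png

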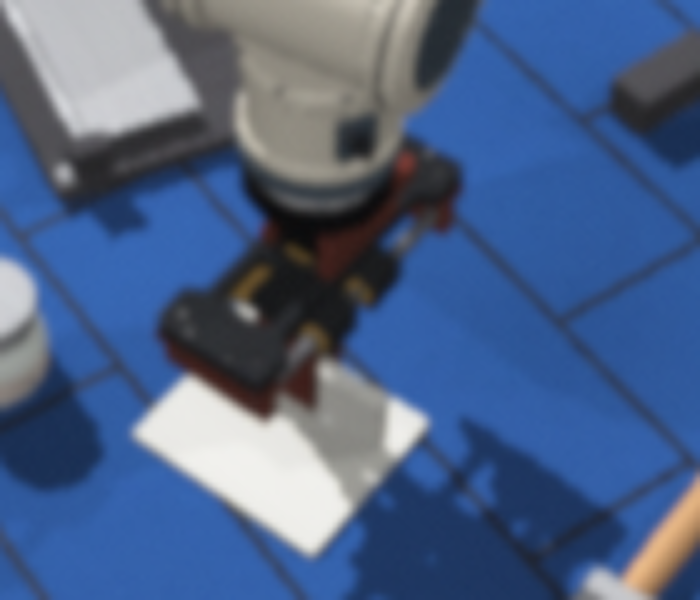

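```bash
python3 -m crank '[[255,0,0,-40,0],[255,0,0,-90,0],[255,0,0,-110,0],[255,0,0,-110,0],[255,0,0,-110,0]]' 55 
python3 - <<'E'
from h import *
plan(.4415,.039,.1068,-9.8)
s=imaging.read_camera('scene')
cv2.imwrite('pics/s16.png',cv2.resize(np.ascontiguousarray(s['image'][160:300,290:430,::-1]),None,fx=4,fy=4,interpolation=cv2.INTER_CUBIC))
for n in ['strip_rib','strip','strip_left','strip_right']:
    print(n,[(np.round(w(s,d["centre"]),4).tolist(),round(d["conf"],2)) for d in place_of(s,n)[:1]])
E
```

```text
clock: 25.65
tool_pos: [0.6174, 0.2976, 0.1038]
orientation: [[0.951, 0.309, -0.003], [0.309, -0.951, -0.001], [-0.003, 0.0, -1.0]]
force: [0.5, -0.4, -3.3]
opening: 0.0098
clk 25.65 d mm [-247.2, 191.6, -2.0] turn rad 0.485 yaw0 17.99
strip_rib [([0.6183, 0.3029, 0.1383], 0.85)]
strip [([0.6182, 0.2952, 0.1062], 0.9)]
strip_left [([0.6705, 0.3744, 0.1088], 0.55)]
strip_right [([0.7092, 0.2617, 0.1106], 0.86)]
```

View pics/s16.png

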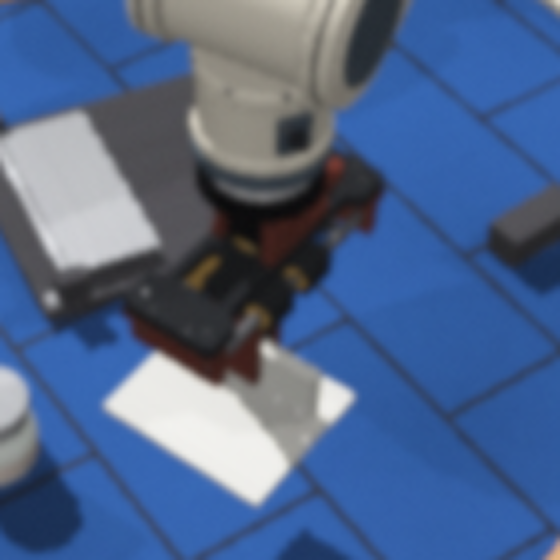

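```bash
python3 -m crank '[[255,-36,27,0,0.07],[255,-72,55,0,0.14],[255,-108,82,0,0.21],[255,-144,110,0,0.28],[255,-180,137,0,0.35],[255,-216,165,0,0.42],[255,-247,191.5,0,0.485],[255,-247,191.5,0,0.485],[255,-247,191.5,0,0.485]]' 55 
python3 - <<'E'
from h import *
plan(.4415,.039,.018,-9.8)
s=imaging.read_camera('scene');p=imaging.read_camera('top')
cv2.imwrite('pics/s17.png',cv2.resize(np.ascontiguousarray(s['image'][130:260,270:420,::-1]),None,fx=4.4,fy=4.4,interpolation=cv2.INTER_CUBIC))
for q in(s,p):
  for n in ['strip_rib','strip','strip_left','strip_right','lap_edge','jig']:
    print(n,[(np.round(w(q,d["centre"]),4).tolist(),round(d["conf"],2)) for d in place_of(q,n)[:1]])
E
```

```text
clock: 27.02
tool_pos: [0.4439, 0.04, 0.1063]
orientation: [[0.985, -0.17, 0.001], [-0.17, -0.985, 0.0], [0.001, -0.0, -1.0]]
force: [0.6, 0.4, -2.5]
opening: 0.0095
clk 27.02 d mm [-2.3, 1.4, 88.3] turn rad -0.0 yaw0 -9.81
strip_rib [([0.4438, 0.0415, 0.1413], 0.69)]
strip [([0.4465, 0.0368, 0.1073], 0.94)]
strip_left []
strip_right [([0.5097, -0.0347, 0.111], 0.9)]
lap_edge [([0.5433, 0.0255, 0.0185], 0.59)]
jig [([0.5393, 0.0227, -0.0], 0.58)]
strip_rib [([0.3067, -0.2511, -0.0051], 0.18)]
strip []
strip_left [([0.5225, 0.088, 0.1099], 0.74)]
strip_right [([0.5253, 0.0882, 0.1075], 0.57)]
lap_edge [([0.5397, 0.0222, 0.0236], 0.62)]
jig [([0.5421, 0.0214, 0.0017], 0.65)]
```

View pics/s17.png

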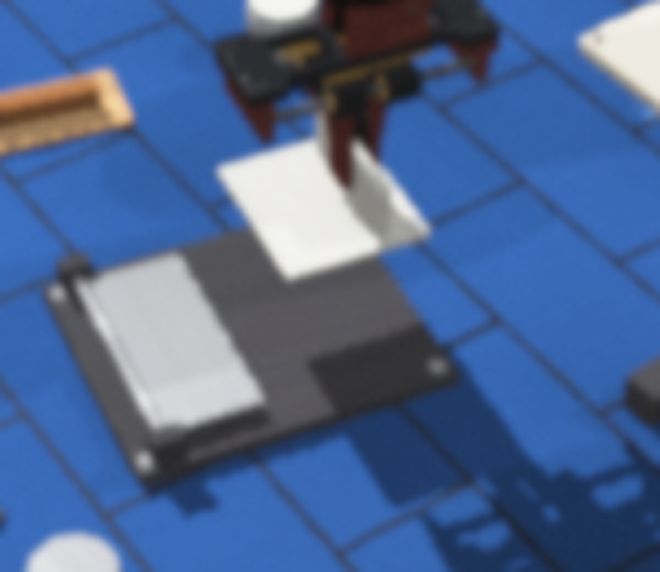

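```bash
python3 - <<'E'
from h import *
s=imaging.read_camera('scene')
for r in (.06,.075,.089):
  for yy in (-.037,0,.037):
    for z in (.14,.17,.2,.22):
      P=np.array([.4439+.985*r+.17*yy,.04-.17*r+.985*yy,z]);print(r,yy,z,((proj(s,P)-[270,130])*4.4).round())
print(((proj(s,(.4439,.04,.1063))-[270,130])*4.4).round(),((proj(s,(.4439,.04,.1263))-[270,130])*4.4).round())
E
```

```text
0.06 -0.037 0.14 [248. 151.]
0.06 -0.037 0.17 [248. 117.]
0.06 -0.037 0.2 [248.  82.]
0.06 -0.037 0.22 [247.  58.]
0.06 0 0.14 [270. 184.]
0.06 0 0.17 [270. 150.]
0.06 0 0.2 [270. 115.]
0.06 0 0.22 [270.  91.]
0.06 0.037 0.14 [293. 218.]
0.06 0.037 0.17 [293. 183.]
0.06 0.037 0.2 [294. 148.]
0.06 0.037 0.22 [294. 124.]
0.075 -0.037 0.14 [228. 157.]
0.075 -0.037 0.17 [228. 123.]
0.075 -0.037 0.2 [227.  88.]
0.075 -0.037 0.22 [226.  64.]
0.075 0 0.14 [250. 190.]
0.075 0 0.17 [249. 156.]
0.075 0 0.2 [249. 121.]
0.075 0 0.22 [249.  97.]
0.075 0.037 0.14 [272. 224.]
0.075 0.037 0.17 [272. 190.]
0.075 0.037 0.2 [272. 154.]
0.075 0.037 0.22 [272. 130.]
0.089 -0.037 0.14 [209. 163.]
0.089 -0.037 0.17 [208. 129.]
0.089 -0.037 0.2 [207.  94.]
0.089 -0.037 0.22 [207.  70.]
0.089 0 0.14 [231. 196.]
0.089 0 0.17 [230. 161.]
0.089 0 0.2 [229. 126.]
0.089 0 0.22 [229. 102.]
0.089 0.037 0.14 [253. 230.]
0.089 0.037 0.17 [252. 195.]
0.089 0.037 0.2 [252. 160.]
0.089 0.037 0.22 [252. 136.]
[350. 197.] [350. 175.]
```

```bash
python3 -m crank '[[255,-2,1,40,0],[255,-2,1,75,0],[255,-2,1,90,0],[255,-2,1,94,0],[255,-2,1,94,0],[255,-2,1,94,0]]' 55|egrep 'pos|force|open'
python3 -m crank '[[255,0,0,1.5,0],[255,0,0,1.5,0],[255,0,0,1.5,0]]' 55|egrep 'pos|force|open'
```

```text
tool_pos: [0.4417, 0.0392, 0.013]
force: [0.5, 0.5, -1.8]
opening: 0.0099
tool_pos: [0.4409, 0.0392, 0.0107]
force: [-0.1, -0.1, -3.1]
opening: 0.0095
```

```bash
python3 -m crank '[[255,0,0,1,0],[255,0,0,1,0],[255,0,0,1,0]]' 55|egrep 'pos|force|open'
python3 -m crank '[[255,0,0,1,0],[255,0,0,1,0],[255,0,0,1,0]]' 55|egrep 'pos|force|open'
python3 - <<'E'
from h import *
st()
s=imaging.read_camera('scene')
cv2.imwrite('pics/s18.png',cv2.resize(np.ascontiguousarray(s['image'][150:250,280:400,::-1]),None,fx=6,fy=6,interpolation=cv2.INTER_CUBIC))
E
```

```text
tool_pos: [0.4408, 0.0392, 0.0095]
force: [0.6, -0.7, -1.5]
opening: 0.0097
tool_pos: [0.4409, 0.0392, 0.0087]
force: [-0.8, 0.0, 2.5]
opening: 0.0096
{'clock': 29.65, 'tool_pos': [0.441, 0.039, 0.009], 'orientation': [[0.985, -0.17, 0.0], [-0.17, -0.985, -0.0], [0.0, -0.0, -1.0]], 'force': [-0.816, 0.035, 2.482], 'opening': 0.01, 'joint_pos': [3.538, 29.703, 121.777, -0.001, 28.511, 13.334]}
```

View pics/s18.png

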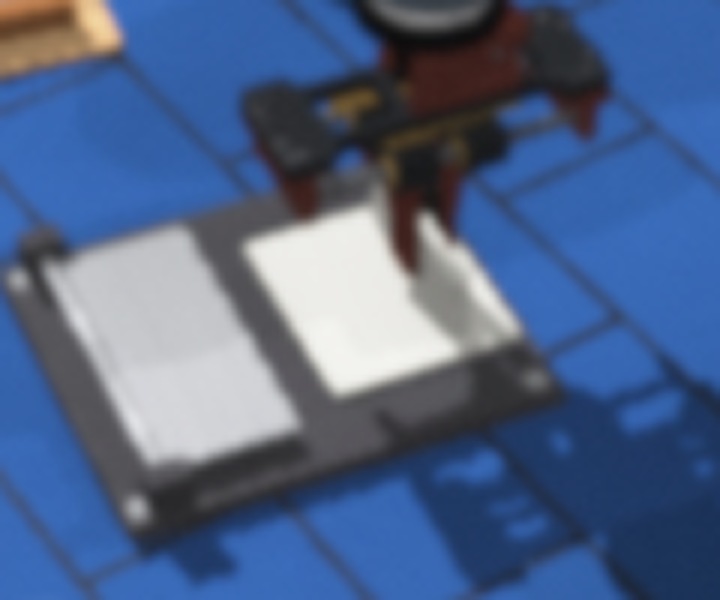

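```bash
python3 -m crank '[[255,0,0,-1,0],[255,6,0,-1,0],[255,12,0,-1,0],[255,18,0,-1,0],[255,23,0,-1,0],[255,23,0,-1,0]]' 55|egrep 'pos|force|open'
python3 - <<'E'
from h import *
s=imaging.read_camera('scene')
cv2.imwrite('pics/s19.png',cv2.resize(np.ascontiguousarray(s['image'][150:250,280:400,::-1]),None,fx=6,fy=6,interpolation=cv2.INTER_CUBIC))
E
```

```text
tool_pos: [0.464, 0.0352, 0.0096]
force: [-0.4, 1.4, -2.2]
opening: 0.0098
```

View pics/s19.png

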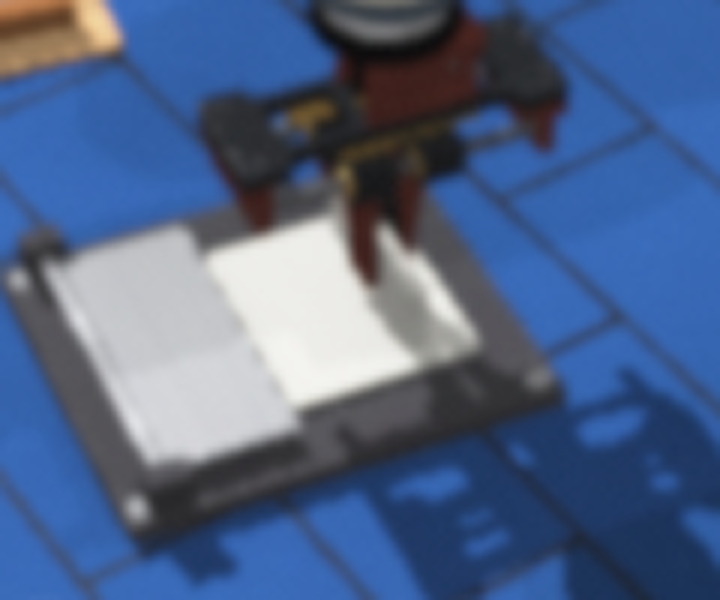

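```bash
python3 -m crank '[[255,3,0,0,0],[255,6,0,0,0],[255,9,0,0,0],[255,9,0,0,0]]' 55|egrep 'pos|force|open'
python3 -m crank '[[255,3,0,0,0],[255,6,0,0,0],[255,9,0,0,0],[255,9,0,0,0]]' 55|egrep 'clock|pos|force|open'
python3 - <<'E'
from h import *
s=imaging.read_camera('scene')
cv2.imwrite('pics/s20.png',cv2.resize(np.ascontiguousarray(s['image'][150:250,280:400,::-1]),None,fx=6,fy=6,interpolation=cv2.INTER_CUBIC))
E
```

```text
tool_pos: [0.4727, 0.0337, 0.0096]
force: [-0.9, 0.8, -2.6]
opening: 0.0099
clock: 31.5
tool_pos: [0.4816, 0.0321, 0.0096]
force: [-0.4, -0.2, -2.5]
opening: 0.0095
```

View pics/s20.png

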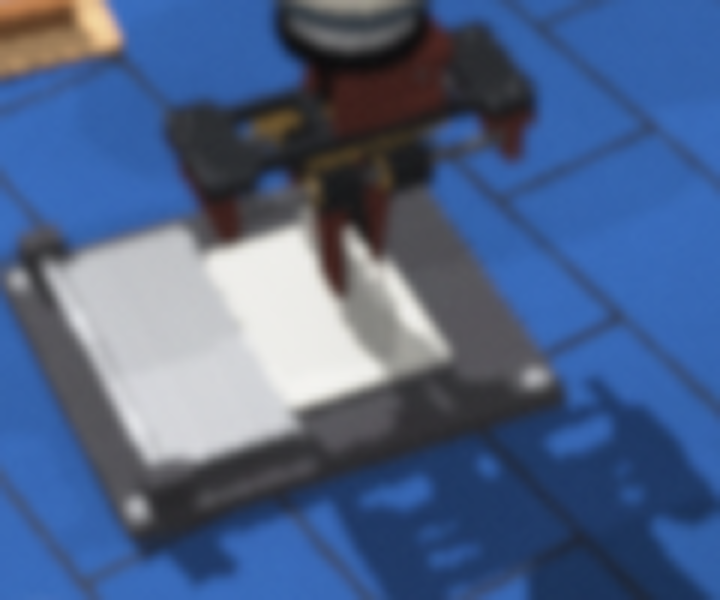

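Strip's front edge is under the plate, edges parallel, plate still level. Now I advance in small steps to the stop.

```bash
for i in 1 2; do python3 -m crank '[[255,1,0,0,0],[255,2,0,0,0],[255,2,0,0,0]]' 55|egrep 'pos|force'; done
python3 -m crank '[[255,1,0,0,0],[255,1.5,0,0,0],[255,1.5,0,0,0]]' 55|egrep 'clock|pos|force'
```

```text
tool_pos: [0.4833, 0.0318, 0.0096]
force: [0.0, 1.1, -2.1]
tool_pos: [0.4853, 0.0315, 0.0096]
force: [0.4, -1.3, -2.9]
clock: 32.67
tool_pos: [0.4867, 0.0313, 0.0096]
force: [-1.4, 0.1, -2.5]
```

```bash
for i in 1 2; do python3 -m crank '[[255,1,0,0,0],[255,1.5,0,0,0],[255,1.5,0,0,0]]' 55|egrep 'clock|pos|force'; done
```

```text
clock: 33.05
tool_pos: [0.4882, 0.031, 0.0096]
force: [0.9, 0.3, -2.6]
clock: 33.42
tool_pos: [0.4897, 0.0307, 0.0096]
force: [-0.3, 0.6, -2.0]
```

```bash
for i in 1 2; do python3 -m crank '[[255,1,0,0,0],[255,1,0,0,0],[255,1,0,0,0]]' 55|egrep 'clock|pos|force'; done
```

```text
clock: 33.8
tool_pos: [0.4902, 0.0306, 0.0095]
force: [-1.3, 1.2, -2.9]
clock: 34.17
tool_pos: [0.4903, 0.0305, 0.0093]
force: [-4.0, 2.5, -0.6]
```

```bash
for i in 1 2; do python3 -m crank '[[255,0,0,0.8,0],[255,0,0,0.8,0],[255,0,0,0.8,0]]' 55|egrep 'clock|pos|force|orient'; done; python3 -c "
from h import *
print(np.round(bot.read_state()['ft_torque'],2))"
```

```text
clock: 34.55
tool_pos: [0.4903, 0.0305, 0.0088]
orientation: [[0.985, -0.171, -0.002], [-0.171, -0.985, 0.0], [-0.002, 0.0, -1.0]]
force: [-6.4, 1.9, 2.0]
clock: 34.92
tool_pos: [0.4903, 0.0305, 0.0087]
orientation: [[0.985, -0.171, -0.002], [-0.171, -0.985, 0.0], [-0.002, 0.0, -1.0]]
force: [-8.6, 0.8, 14.2]
[ 0.18  1.29 -0.15]
```

```bash
python3 -m crank '[[255,0,0,0,0],[255,0,0,0,0],[255,0,0,0,0],[255,0,0,0,0]]' 55
python3 - <<'E'
from h import *
s=imaging.read_camera('scene')
jo=np.array([.5415,.022]);c,sn=np.cos(np.radians(-9.8)),np.sin(np.radians(-9.8))
for n in ['strip_rib','strip','strip_left','strip_right','lap_edge','jig','scraper_grip','scraper']:
  for d in place_of(s,n)[:1]:
    P=w(s,d["centre"]);dx,dy=P[:2]-jo;print(n,P.round(4),"jig",round(c*dx+sn*dy,4),round(-sn*dx+c*dy,4),round(d["conf"],2))
cv2.imwrite('pics/s21.png',cv2.resize(np.ascontiguousarray(s['image'][130:250,240:400,::-1]),None,fx=4.8,fy=4.8,interpolation=cv2.INTER_CUBIC))
save(s,"s21f.png")
st()
E
```

```text
clock: 35.42
tool_pos: [0.4903, 0.0305, 0.0087]
orientation: [[0.985, -0.171, -0.002], [-0.171, -0.985, 0.0], [-0.002, 0.0, -1.0]]
force: [-8.9, 1.7, 14.4]
opening: 0.0092
strip_rib [0.4951 0.0312 0.0476] jig -0.0473 0.0011 0.74
strip [0.4914 0.0286 0.0119] jig -0.0505 -0.002 0.94
strip_left [0.5785 0.0738 0.0163] jig 0.0277 0.0573 0.65
strip_right [ 0.5563 -0.0449  0.0142] jig 0.026 -0.0634 0.81
lap_edge [0.5783 0.0751 0.0148] jig 0.0272 0.0586 0.62
jig [ 5.437e-01  1.960e-02 -5.000e-04] jig 0.0025 -0.002 0.75
scraper_grip [ 0.5317 -0.2754  0.0187] jig 0.041 -0.2947 0.76
scraper [ 0.5541 -0.2825  0.0058] jig 0.0643 -0.2979 0.57
{'clock': 35.875, 'tool_pos': [0.49, 0.03, 0.009], 'orientation': [[0.985, -0.171, -0.002], [-0.171, -0.985, 0.0], [-0.002, 0.0, -1.0]], 'force': [-8.932, 1.874, 13.636], 'opening': 0.01, 'joint_pos': [2.162, 32.013, 115.726, 0.024, 32.385, 11.963]}
```

View pics/s21.png

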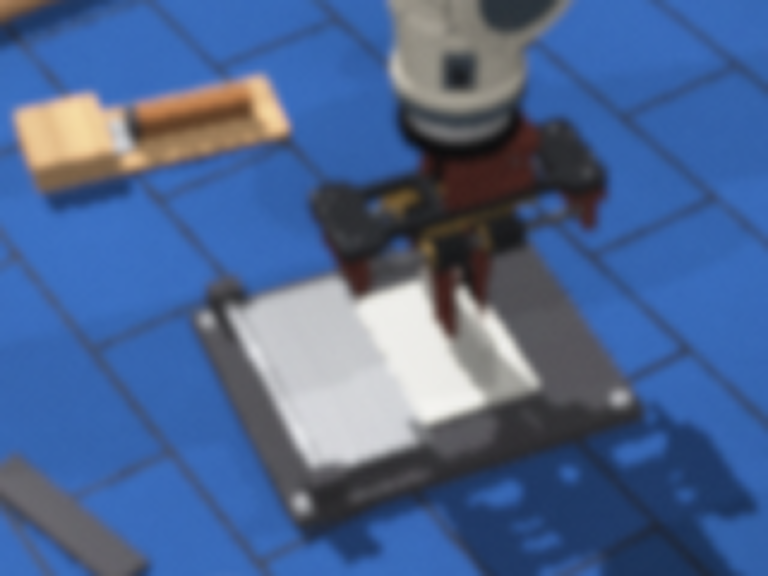

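View pics/s21f.png

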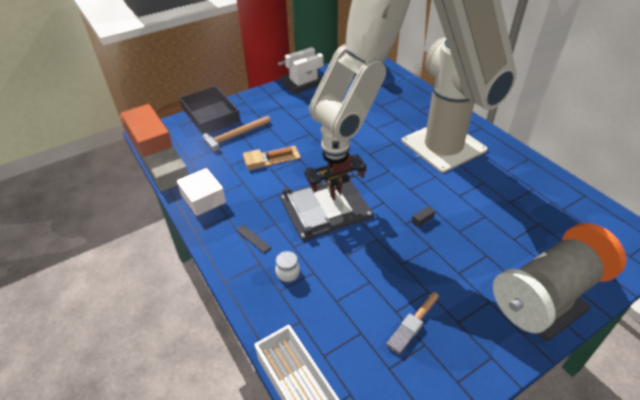

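```bash
python3 -c "
from h import *
bot.sign_off();st()"
```

```text
the job is handed in; nothing more can be done
the job is handed in; nothing more can be done
```

The scraper is in its rest, and the strip is held under the lapped plate against the stop, pressed flat on the board. I handed the job in at about 36 s on the robot's clock (limit 61 s); no verdict is given.

**Scraper:** I slid it in until I felt the slot's back wall (about 10 N). I then backed off roughly 1–3 mm, released it and lifted clear. The last picture shows it still lying in the rest with the blade in the hood.

**Strip:** I gripped it by the rib at 55 N, touched it down on the board in front of the plate and slid it under. It met the stop about 2 mm past where I had calculated, which is within the camera calibration.

**Last readings:**

| Check | Result |
|---|---|
| Upward force on the tool | about 14 N (about 16 N on the board with the strip's weight) |
| Push against the stop | about 9 N |
| Tool tilt | about 0.002 rad |
| Lapped plate | looks level in the picture |
| Bystanders | look unmoved in the picture |
| Front-edge ends from the networks, jig x | 26–28 mm (stop at 22 mm) |

**What failed or disagreed:**
- **First grasp:** it closed on nothing, because the fingertips turned out to be about 20 mm above the reported TCP. I found this offset by pressing open fingers on the board, which reached about 52 N. That is over the 40 N set for the arm and the gripper's body, but I took it as fingertip contact, well under the 120 N wrist limit.
- **Front-edge estimates:** the network values above cannot be right, because the stop is in the way. I relied on the felt contact instead.
- **Not measured directly:** I had no reading of the plate's hinge angle or of each end's exact gap to the stop.

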